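# Set and lock the length stop on a joinery fence

## Task

Set the fence's blue length stop to the sample rail: loosen its red clamp knob, slide the stop along until the sample is snug between the stop and the dark end block, with no gap at either end, then turn the knob fully tight again. Keep the sample lying flat along the fence and leave the plane, mallet and glue bottle alone.

Things in the scene. Friction and masses are not known exactly. Their poses are not given: they have to be found in the camera images.
- fence: Fixed fence jig. Grey bed 140 (x) by 560 (y) mm, 15 mm thick; silver bar 40 mm wide, its top 65 mm above the bench. Origin on the bench under the middle of the bar's far face (seen from the robot); y runs along the bar from the end block towards the stop, x away from the robot, z up. Bed x -50 to +90 mm, bar x -40 to 0 mm; the sample lies on the bed beyond the bar (x above 0).
- stop (a joint): Slide of the blue stop along the bar, m: 0 at the outer end, growing towards the end block (along the fence's -y) to 0.24. The stop is a saddle over the bar, 60 mm long (y), x -52 to +50 mm, top 86 mm above the bench, with a foot beyond the bar that meets the sample's end. Free, it slides with about 2 N; clamped, it does not slide.
- stop_face (a point): Middle of the stop's pushing face (towards the end block), 36 mm above the bench and 24.5 mm beyond the bar's far face (x +24.5). Axes as the fence's. The sample's end must meet this face.
- clamp_knob (a joint): Turn of the red clamp knob about its upright axis, rad: 0 is fully tight (end of its turn), growing counter-clockwise seen from above to 1.35 (fully loose, end of its turn). It starts tight, bites below about 0.5 rad, needs up to 0.25 N m and stays where it is left. At 0 the wing lies along the bar; loose, across it.
- knob_grip (a point): Middle of the knob's red wing, on the turning axis, 113 mm above the bench; turns with the knob. Wing 52 mm long (point y), 14 mm thick (point x), 26 mm high (100 to 126 mm above the bench); black hub of 26 mm diameter below it. The axis is 30 mm from stop_face along +y and at fence x -12 mm. A white line marks the wing's half that points to the end block when tight.
- block_face (a point): Middle (in x and y) of the dark wooden end block's face that looks towards the stop, 35 mm above the bench; axes as the fence's. Block 48 (x) by 40 (y) by 45 mm high, screwed to the bed: it cannot move, but its place along the fence differs from time to time.
- sample: Loose pale wooden sample rail, 45 (x) by 220 (y) by 30 mm high, 0.2 kg, lying on the bed along the bar between end block and stop, with a gap at both ends at the start. Origin in the middle of its underside, y along its length. It slides easily along the bed when the stop pushes it.
- plane: Wooden hand plane, 50 by 180 mm, about 90 mm high, standing beyond the fence; origin in the middle of its underside. Leave it alone.
- mallet: Wooden mallet lying beyond the fence, head 100 by 60 by 65 mm, handle 220 mm; origin under the handle's end near the head. Leave it alone.
- glue: White glue bottle, 60 mm diameter, 150 mm high, standing to the robot's right; origin in the middle of its underside. Leave it alone.
Things that resemble listed ones, but are neither listed nor needed, are in the scene too. What is shaped like the sample but grey or purple is not meant.

How it is judged:
By the outcome, as a careful person would: the job done as asked, in the order asked, and still so for the second after the job is handed in, with the robot touching nothing.
It also fails if it takes over 38 s, if anything falls off the work surface, if the arm or the gripper's body presses on something with over 40 N, if the wrist force passes 120 N, or if a joint passes its speed limit or range.

## Robot

A 6-joint arm with a two-finger parallel gripper is mounted at the origin on the work surface. World frame = base frame: x ahead of the robot, y to its left, z up, the work surface at z = 0. Lengths are in m, angles in rad, forces in N, time in s.
With the tool pointing down it reaches from about 0.375 to 0.9 m from the base axis. Payload 3.1 kg.
Tool frame: the origin (TCP) lies where the fingers leave the gripper's body, on its centre line; the fingertips stand manip.tip_reach ahead of it and the grasp point (between the pads) lies 54 mm ahead of it (manip.tip_reach is the distance from the TCP to the fingertips, in m); z points along the fingers, y is the direction in which the jaws open and shut (so a half turn about z gives the same grasp; the last joint's range is limited). The gripper opens to 85 mm and grips with 20 to 120 N. Pads are 22 mm wide; open, the fingers measure 114 mm over their backs; the gripper's body (76 mm by 85 mm) begins 54 mm behind the grasp point. The pads swing forward as they close: fully open they stand 13 mm farther back than shut.
Start: joints at [1.056, 0.527, 1.433, -0, 1.181, -0.178], TCP at [0.206, 0.59, 0.304] pointing down, gripper open.
Joint ranges: [-3.08, 3.08], [-0.75, 2.2], [0.22, 2.44], [-1.43, 4.57], [0, 2.65], [-2.85, 2.85]. Speed limits (rad/s): [2.79, 2.79, 3.14, 3.14, 3.14, 3.14].

## Interface

Orientations are given as a unit quaternion [x, y, z, w].
In Python, from station import manip, cams, order gives the robot as it stands. The module is installed in compiled form; this text tells all that it offers.
- The arm moves only by the tool drive_tool, never from a script. Its arguments are lists of equal length, an entry for each row: "linear": the shift along the tool's x, y, z in mm, a list of three; "rot": the turn, a rotation vector about the tool's x, y, z in degrees, a list of three; "hand": the finger opening in mm, from 0 to 85.4. A call has 1 to 20 rows; each row shifts and turns the pose as measured when the row begins, along the tool's axes as they then stand; what a row does not reach is not made up. A row lasts 1/12 s, in which the tool goes at most 41.7 mm and 7.16 degrees, less where a joint would pass 70% of its speed; a pose out of reach is approached as far as the arm can. A call with a gripper value outside its range is refused whole. The fingers move at their own pace and stop on an object; "force" is the grip in N (left out, the last holds). Time passes only in rows, so rows that do not move let the fingers close. It gives the time, the measured TCP pose, the force and the opening at its end, in the units of the state.
- manip.sense(): the state, without advancing time (a new reading comes with each control period).
- cams.snapshot(name): name is "side" or "top"; returns the picture (420x560x3 uint8, red, green, blue); there is no depth.
- cams.camera_model(name): a dict with "vfov" (degrees; the focal length in pixels is half the picture's height over the tangent of half this angle, whatever the lens; pixels are square), "cx", "cy" (the principal point, pixels), "rvec" (rotation vector, rad) and "tvec" (3), from world to camera coordinates, as OpenCV has them. Camera axes: x right, y down, z forward; pixel columns grow to the right and rows downward; lengths in m; the calibration is good to about 2 mm. A picture is of the moment at which its call begins. camera_model takes no time and is no camera call.
- order.sign_off(): hands the job in, once; it reports no verdict.
Trained networks look in the newest picture that a camera, given by its name, has taken for a name from the list of things; names that differ only in an ending like _2 or _b are one class to them, and where a whole thing is asked for, a point or a joint stands for the part that bears it (a point fixed in the world has none). Each returns a list of dicts, best first, with "score" (0 to 1); they miss things now and then, are a little off and sometimes report something else, mostly with a low value. They report only what shows in the picture. A call takes as long as a camera call. They do not tell look-alikes from the thing itself.
- cams.regions_of(label, camera): "pixels" (420x560 bool, what is visible of it) and "rect" ([left, top, right, bottom] in pixels, round what is visible of it).
- cams.spot_point(label, camera): "at" ([column, row] in pixels: a listed point, or the origin of a listed thing).
The state is a dict: "t": time; "q": joint angles; "qd": joint speeds; "tau": joint torques, N m; "tcp_pos": TCP position; "tool_rot": TCP orientation; "force": force on the tool from outside, world axes, zero at the start; "ft_torque": the same for the moment, N m; "finger_gap": opening from 0.0 (shut) to 1.0 (fully open).
Only numpy, scipy, OpenCV 4.12 (cv2) and the standard library are available. Lean on these libraries where they do the work, as an engineer would, in place of code of your own. Each camera call takes 0.05 s, during which the arm holds its last target. There are 200 camera calls.

## Working session

There is one attempt and no reset: what is moved stays moved. The work goes in short steps, Python scripts to look and compute and a tool call to move; the robot and the scene stay as the last step left them, time stands still between calls to the robot, and variables do not carry over. Pictures are saved under pics/ and viewed, about 8 in all and at most 12, crops included, and the job is handed in when it is done.

Besides the shell and the picture viewer there is one more tool, called as name(argument=value, ...), one argument or row to a line, values as JSON. drive_tool: Moves the arm, as the interface text tells. Its arguments: {"type":"object","properties":{"linear":{"type":"array","items":{"type":"array","items":{"type":"number"}}},"rot":{"type":"array","items":{"type":"array","items":{"type":"number"}}},"hand":{"type":"array","items":{"type":"number"}},"force":{"type":"number"}},"required":["linear","rot","hand"]}

```bash
mkdir -p pics; cat > h.py <<'E'
import numpy as np, cv2
from station import manip, cams, order
from scipy.spatial.transform import Rotation as R
def K(n):
    m=cams.camera_model(n); f=210/np.tan(np.radians(m['vfov'])/2)
    return np.array([[f,0,m['cx']],[0,f,m['cy']],[0,0,1]]),np.array(m['rvec'],float),np.array(m['tvec'],float)
def proj(n,P):
    k,r,t=K(n); return cv2.projectPoints(np.array(P,float).reshape(-1,3),r,t,k,None)[0][:,0]
def onz(n,uv,z):
    k,r,t=K(n); M=cv2.Rodrigues(r)[0]; c=-M.T@t; d=M.T@np.linalg.inv(k)@np.array([uv[0],uv[1],1.]); return c+d*(z-c[2])/d[2]
def snap(n,f,box=None,s=1):
    im=cams.snapshot(n)[:,:,::-1].copy()
    o=im
    if box: o=im[box[1]:box[3],box[0]:box[2]]; o=cv2.resize(o,None,fx=s,fy=s,interpolation=cv2.INTER_CUBIC)
    cv2.imwrite('pics/'+f,o); return im
E
python3 - <<'E'
from h import *
np.set_printoptions(precision=4,suppress=True)
a=snap('top','a.png'); b=snap('side','b.png')
for n in('top','side'):
    k,r,t=K(n); print(n,'cam pos',-cv2.Rodrigues(r)[0].T@t, k[0,0])
    for l,z in(('fence',0),('stop_face',.036),('knob_grip',.113),('block_face',.035),('sample',.015)):
        for d in cams.spot_point(l,n)[:3]: print(n,l,round(d['score'],2),np.array(d['at']),onz(n,d['at'],z if l!='sample' else .015))
s=manip.sense(); print(manip.tip_reach,s)
E
```

```text
top cam pos [ 0.2928 -0.0504  1.5276] 473.9888832168856
top fence 0.83 [260.4 215.6] [ 0.4791 -0.0064  0.    ]
top stop_face 0.69 [199.7 211. ] [0.4863 0.1847 0.036 ]
top knob_grip 0.49 [185.6 222.1] [0.4422 0.2133 0.113 ]
top block_face 0.61 [309.7 197.9] [ 0.5343 -0.1635  0.035 ]
top sample 0.97 [273.6 203.1] [ 0.5186 -0.0485  0.015 ]
top sample 0.79 [351.5 296.1] [ 0.2264 -0.2988  0.015 ]
top sample 0.78 [127.4 236.8] [0.4028 0.4134 0.015 ]
side cam pos [ 0.1543 -1.0494  0.6573] 423.350207004848
side fence 0.98 [286.4 226.7] [0.4959 0.0236 0.    ]
side stop_face 0.6 [272.3 192.9] [0.4963 0.1929 0.036 ]
side knob_grip 0.65 [258.3 169.9] [0.4544 0.2192 0.113 ]
side block_face 0.61 [321.4 248.4] [ 0.5356 -0.167   0.035 ]
side sample 0.86 [174.5 199. ] [0.177  0.2671 0.015 ]
side sample 0.73 [301.2 234.6] [ 0.5169 -0.0552  0.015 ]
side sample 0.72 [215.4 313.9] [ 0.2265 -0.3269  0.015 ]
0.0726 {'t': 0.6, 'q': array([ 1.0565,  0.5274,  1.4327, -0.    ,  1.1814, -0.1785]), 'qd': array([-0.0008,  0.0013, -0.0001, -0.0002,  0.0001, -0.0006]), 'tau': array([ -0.0008, -44.2053, -17.8324,  -0.0001,   0.001 ,   0.    ]), 'tcp_pos': array([0.2059, 0.5901, 0.304 ]), 'tool_rot': array([0.1671, 0.9859, 0.    , 0.    ]), 'force': array([-0.0634, -0.2384, -1.0706]), 'ft_torque': array([ 0.044 , -0.0207, -0.021 ]), 'finger_gap': 0.9962698680135101}
```

View pics/a.png

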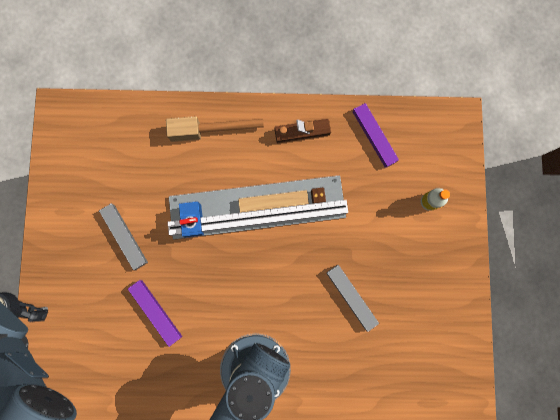

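View pics/b.png

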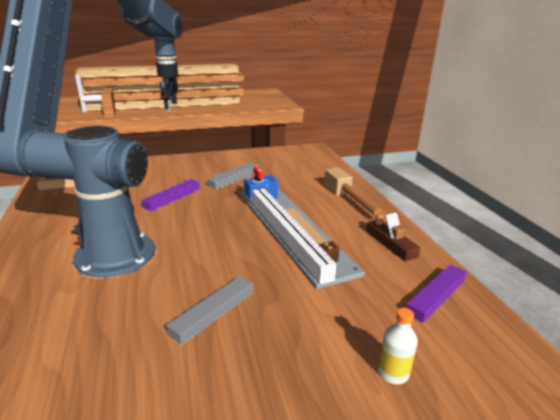

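The pale rail on the fence at top (273,203) fits. The purple and grey bars, at (375,135), (122,237), (155,313) and (352,298), are look-alikes. An enlarged crop will confirm this and let me read the fence corners.

```bash
python3 - <<'E'
from h import *
t=cv2.imread('pics/a.png')[168:248,158:358]; s=cv2.imread('pics/b.png')[155:290,230:370]
t=cv2.resize(t,None,fx=4,fy=4,interpolation=cv2.INTER_CUBIC)
cv2.imwrite('pics/c.png',t)
cv2.imwrite('pics/d.png',cv2.resize(s,None,fx=4.4,fy=4.4,interpolation=cv2.INTER_CUBIC))
E
```

```text
(no output)
```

View pics/c.png

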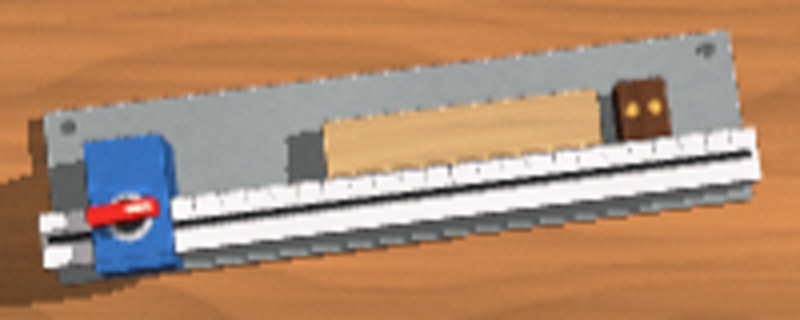

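View pics/d.png

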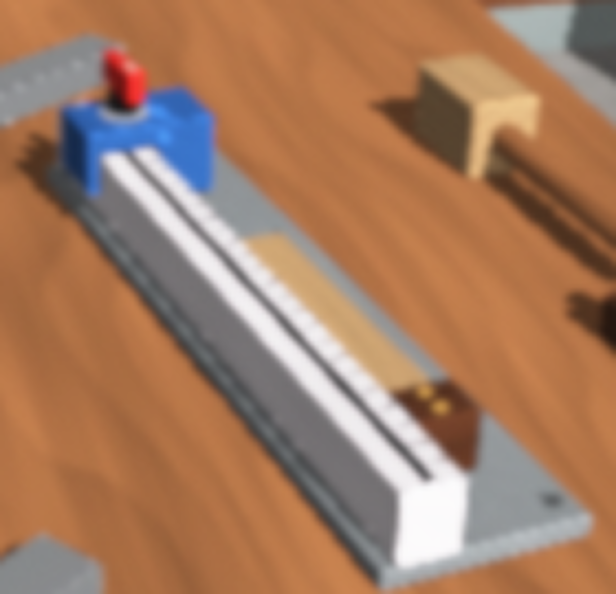

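The crops confirm it: the pale rail at crop (465,132) lies between the dark block (640,108) and the blue stop (130,205), and the red wing lies along the bar with its light mark towards the block. Next I fit the fence pose.

```bash
cat > pose.py <<'E'
from h import *
from scipy.optimize import least_squares
T=[((44,113),(90,280,15)),((729,32),(90,-280,15)),((752,128),(0,-280,65)),((760,178),(-40,-280,65)),((40,213),(0,280,65)),((45,268),(-40,280,65))]
S=[((400,488),(-40,-280,65)),((465,475),(0,-280,65)),((398,565),(-40,-280,15)),((590,520),(90,-280,15)),((380,575),(-50,-280,15))]
tp=np.array([[158+(a+.5)/4-.5,168+(b+.5)/4-.5] for (a,b),_ in T]); sp=np.array([[230+(a+.5)/4.4-.5,155+(b+.5)/4.4-.5] for (a,b),_ in S])
def w(p,P):
    c,s=np.cos(p[2]),np.sin(p[2]); P=np.array(P,float).reshape(-1,3)/(1000)
    return np.c_[p[0]+c*P[:,0]-s*P[:,1],p[1]+s*P[:,0]+c*P[:,1],P[:,2]]
def res(p): return np.r_[(proj('top',w(p,[q for _,q in T]))-tp).ravel(),(proj('side',w(p,[q for _,q in S]))-sp).ravel()]
def inv(p,W):
    c,s=np.cos(p[2]),np.sin(p[2]); d=np.array(W)[:2]-p[:2]; return np.array([c*d[0]+s*d[1],-s*d[0]+c*d[1]])*1000
r=least_squares(res,[.48,0,.12],loss='soft_l1'); p=r.x
if __name__=='__main__':
    np.set_printoptions(precision=4,suppress=True)
    print('fence',p,np.degrees(p[2])); print(res(p).reshape(-1,2).round(1))
    g=lambda a,b,z:inv(p,onz('top',(158+(a+.5)/4-.5,168+(b+.5)/4-.5),z))
    print('stop top corners',g(163,135,.086),g(85,145,.086),g(100,275,.086))
    print('wing ends',g(87,214,.126),g(159,206,.126))
    print('sample',g(325,122,.045),g(598,92,.045),'block',g(613,82,.060))
    print('knob guesses', inv(p,[.4422,.2133]),inv(p,[.4544,.2192]), 'stop', inv(p,[.4863,.1847]),inv(p,[.4963,.1929]),'block',inv(p,[.5343,-.1635]),inv(p,[.5356,-.167]))
E
python3 pose.py
```

```text
fence [0.4876 0.0004 0.1408] 8.065921392320057
[[-0.3 -0.3]
 [ 0.3 -0.9]
 [ 0.9 -0.3]
 [ 0.8 -0.2]
 [-0.   0.6]
 [-0.1 -0.3]
 [ 0.   0.8]
 [-0.3  0.1]
 [-0.8  0.1]
 [ 0.1 -1.9]
 [-0.3 -1.2]]
stop top corners [ 47.2127 176.6413] [ 46.8694 236.4299] [-53.6983 234.8785]
wing ends [-11.5523 232.7865] [-12.2366 179.5015]
sample [48.7981 54.6774] [  46.0184 -162.938 ] block [  49.99   -174.3253]
knob guesses [-15.0368 217.1222] [ -2.1296 221.252 ] stop [ 24.614  182.6174] [ 35.6657 189.3331] block [  23.2824 -168.873 ] [  24.0785 -172.5208]
```

drive_tool(
  linear=[
    [-29.6, -23.8, 0],
    [-29.6, -23.8, 0],
    [-29.6, -23.8, 0],
    [-29.6, -23.8, 0],
    [-29.6, -23.8, 0],
    [-29.6, -23.8, 0],
    [-29.6, -23.8, 0],
    [-29.6, -23.8, 0],
    [-29.6, -23.8, 0],
    [-29.6, -23.8, 0],
    [-29.6, -23.8, 0],
    [-29.6, -23.8, 0],
    [0, 0, 0],
    [0, 0, 0],
    [0, 0, 0],
    [0, 0, 0],
    [0, 0, 0],
    [0, 0, 0],
    [0, 0, 0],
    [0, 0, 0],
  ],
  rot=[
    [0, 0, 0],
    [0, 0, 0],
    [0, 0, 0],
    [0, 0, 0],
    [0, 0, 0],
    [0, 0, 0],
    [0, 0, 0],
    [0, 0, 0],
    [0, 0, 0],
    [0, 0, 0],
    [0, 0, 0],
    [0, 0, 0],
    [0, 0, 7],
    [0, 0, 7],
    [0, 0, 7],
    [0, 0, 7],
    [0, 0, 7],
    [0, 0, 7],
    [0, 0, 7],
    [0, 0, 7],
  ],
  hand=[50, 50, 50, 50, 50, 50, 50, 50, 50, 50, 50, 50, 50, 50, 50, 50, 50, 50, 50, 50],
)

```text
t: 2.27
tcp_pos: [0.4637, 0.1863, 0.3062]
tool_rot: [0.614, 0.789, 0.009, 0.004]
force: [-0.4, -0.2, 0.4]
finger_gap: 0.585
```

```bash
cat > go.py <<'E'
import sys
from pose import *
def go(fx,fy,z,yaw):
    s=manip.sense(); Rt=R.from_quat(s['tool_rot']); a=p[2]+np.radians(yaw)
    ty=np.array([np.cos(a),np.sin(a),0]); tz=np.array([0,0,-1.]); tx=np.cross(ty,tz)
    Rg=R.from_matrix(np.c_[tx,ty,tz]); W=w(p,(fx,fy,z))[0]
    print('t',s['t'],'fence pos',inv(p,s['tcp_pos']).round(1),s['tcp_pos'][2].round(4),'F',s['force'].round(1))
    print('lin mm',(Rt.inv().apply(W-s['tcp_pos'])*1000).round(1),'rot deg',np.degrees((Rt.inv()*Rg).as_rotvec()).round(2),'q',s['q'].round(2))
    print('after-rot lin mm',(Rg.inv().apply(W-s['tcp_pos'])*1000).round(1))
if __name__=='__main__': go(*map(float,sys.argv[1:]))
E
python3 go.py -12 206 190 0
```

```text
t 2.2667 fence pos [  2.4 187.4] 0.3062 F [-0.4 -0.2  0.4]
lin mm [ 19.6 -14.5 116.1] rot deg [ 1.02 -0.32  6.13] q [ 0.16  0.35  1.75  0.01  1.02 -0.1 ]
after-rot lin mm [ 18.6 -14.4 116.2]
```

drive_tool(
  linear=[
    [9, -7, 20],
    [10, -7.5, 25],
    [0, 0, 25],
    [0, 0, 25],
    [0, 0, 0],
  ],
  rot=[
    [1, -0.3, 6.1],
    [0, 0, 0],
    [0, 0, 0],
    [0, 0, 0],
    [0, 0, 0],
  ],
  hand=[45, 45, 45, 45, 45],
)

```text
t: 2.68
tcp_pos: [0.4497, 0.2035, 0.2119]
tool_rot: [0.66, 0.751, 0.005, 0.004]
force: [-0.5, -0.1, 0.6]
finger_gap: 0.528
```

```bash
python3 go.py -12 206 177 0; python3 - <<'E'
from h import *
a=snap('top','e1.png'); b=snap('side','e2.png')
c=[cv2.resize(x,None,fx=6,fy=6,interpolation=cv2.INTER_CUBIC) for x in (a[185:250,155:221],b[120:185,225:291])]
cv2.imwrite('pics/e.png',np.hstack(c))
E
```

```text
t 2.6833 fence pos [ -9.  206.3] 0.2119 F [-0.5 -0.1  0.6]
lin mm [-0.4 -3.5 34.9] rot deg [ 0.73 -0.03 -0.63] q [ 0.2   0.49  1.85 -0.    0.78  0.07]
after-rot lin mm [-0.3 -3.  34.9]
```

View pics/e.png

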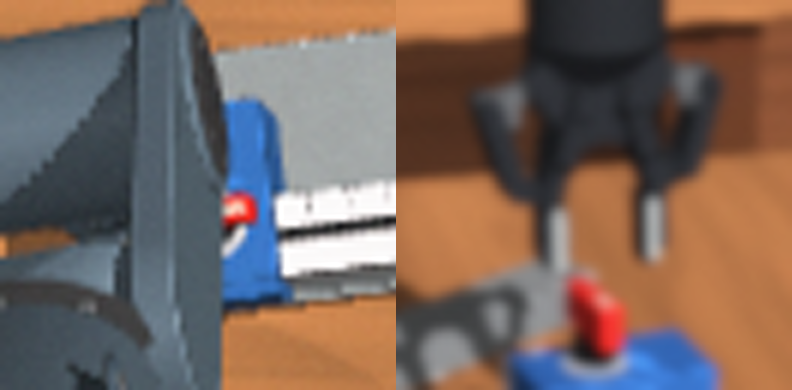

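The side view shows the open fingers straddling the red wing (crop columns 555 and 650, wing near 600). I'll descend and grip.

drive_tool(
  linear=[
    [-0.4, -3.2, 12],
    [0, 0, 12],
    [0, 0, 8],
    [0, 0, 3],
    [0, 0, 0],
    [0, 0, 0],
    [0, 0, 0],
    [0, 0, 0],
    [0, 0, 0],
    [0, 0, 0],
  ],
  rot=[
    [0.7, 0, -0.6],
    [0, 0, 0],
    [0, 0, 0],
    [0, 0, 0],
    [0, 0, 0],
    [0, 0, 0],
    [0, 0, 0],
    [0, 0, 0],
    [0, 0, 0],
    [0, 0, 0],
  ],
  hand=[45, 45, 45, 45, 8, 8, 8, 8, 8, 8],
  force=60,
)

```text
t: 3.62
tcp_pos: [0.4477, 0.2026, 0.1836]
tool_rot: [0.654, 0.756, 0.002, 0.001]
force: [0.1, -0.0, -3.3]
finger_gap: 0.148
```

```bash
python3 go.py -12 206 177 0
```

```text
t 3.6167 fence pos [-11.1 205.7] 0.1836 F [ 0.1 -0.  -3.3]
lin mm [ 0.2 -0.9  6.6] rot deg [ 0.25 -0.03  0.18] q [0.2  0.54 1.88 0.   0.72 0.05]
after-rot lin mm [ 0.3 -0.9  6.6]
```

drive_tool(
  linear=[
    [0, 0, 0],
    [0, 0, 0],
    [0, 0, 0],
    [0, 0, 0],
    [0, 0, 0],
    [0, 0, 0],
    [0, 0, 0],
    [0, 0, 0],
    [0, 0, 0],
    [0, 0, 0],
    [0, 0, 0],
  ],
  rot=[
    [0, 0, -5],
    [0, 0, -7],
    [0, 0, -7],
    [0, 0, -7],
    [0, 0, -7],
    [0, 0, -7],
    [0, 0, -7],
    [0, 0, -7],
    [0, 0, -7],
    [0, 0, -7],
    [0, 0, -5],
  ],
  hand=[8, 8, 8, 8, 8, 8, 8, 8, 8, 8, 8],
)

```text
t: 4.53
tcp_pos: [0.4488, 0.2037, 0.1836]
tool_rot: [0.06, 0.998, 0.003, 0.001]
force: [-0.2, 0.0, -3.8]
finger_gap: 0.141
```

```bash
python3 go.py -12 206 183 77; python3 -c "
from h import *
print(manip.sense()['ft_torque'])"
```

```text
t 4.5333 fence pos [ -9.8 206.7] 0.1836 F [-0.2  0.  -3.8]
lin mm [ 1.9 -1.2  0.6] rot deg [ 0.38  0.1  -1.98] q [ 0.2   0.55  1.87  0.01  0.72 -1.26]
after-rot lin mm [ 2.  -1.2  0.6]
[-0.05887884  0.12509817 -0.19049156]
```

drive_tool(
  linear=[
    [-1.3, -4.8, 0],
    [-2.6, -9.7, 0],
    [-2.6, -9.7, 0],
    [-2.6, -9.7, 0],
    [-2.6, -9.7, 0],
    [-2.6, -9.7, 0],
    [-2.6, -9.7, 0],
    [-2.6, -9.7, 0],
    [-2.6, -9.7, 0],
    [-2.6, -9.7, 0],
    [-1.3, -4.8, 0],
    [0, 0, 0],
  ],
  rot=[
    [0, 0, 0],
    [0, 0, 0],
    [0, 0, 0],
    [0, 0, 0],
    [0, 0, 0],
    [0, 0, 0],
    [0, 0, 0],
    [0, 0, 0],
    [0, 0, 0],
    [0, 0, 0],
    [0, 0, 0],
    [0, 0, 0],
  ],
  hand=[8, 8, 8, 8, 8, 8, 8, 8, 8, 8, 8, 8],
)

```text
t: 5.53
tcp_pos: [0.4646, 0.0926, 0.1836]
tool_rot: [0.064, 0.998, 0.004, 0.001]
force: [0.4, 1.1, -3.3]
finger_gap: 0.152
```

```bash
python3 go.py -12 77 183 75; python3 - <<'E'
from h import *
a=snap('top','f1.png'); b=snap('side','f2.png')
c=[cv2.resize(x,None,fx=4,fy=4,interpolation=cv2.INTER_CUBIC) for x in (a[165:255,180:280],b[140:230,225:325])]
cv2.imwrite('pics/f.png',np.hstack(c))
E
```

```text
t 5.5333 fence pos [-9.8 94.5] 0.1836 F [ 0.4  1.1 -3.3]
lin mm [ -2.5 -17.4   0.4] rot deg [ 0.41  0.12 -0.44] q [-0.04  0.53  1.92  0.01  0.69 -1.49]
after-rot lin mm [ -2.4 -17.4   0.6]
```

View pics/f.png

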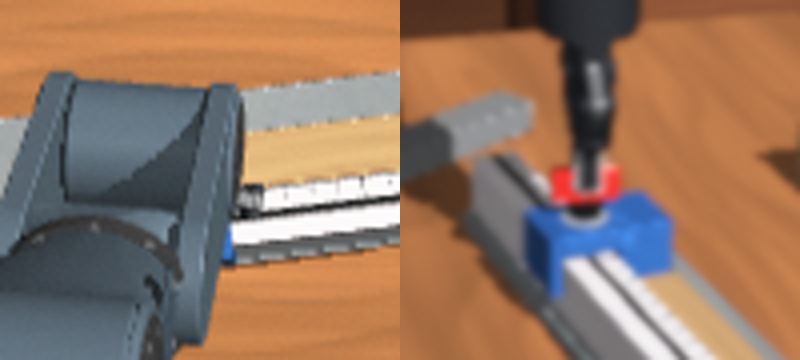

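The side view shows that the stop followed and the wing lies across the bar. I'll creep on towards contact.

drive_tool(
  linear=[
    [-0.7, -2.9, 0],
    [-0.7, -2.9, 0],
    [-0.7, -2.9, 0],
    [-0.7, -2.9, 0],
    [-0.3, -1.5, 0],
    [0, 0, 0],
  ],
  rot=[
    [0, 0, 0],
    [0, 0, 0],
    [0, 0, 0],
    [0, 0, 0],
    [0, 0, 0],
    [0, 0, 0],
  ],
  hand=[8, 8, 8, 8, 8, 8],
)

```text
t: 6.13
tcp_pos: [0.4661, 0.0807, 0.1836]
tool_rot: [0.063, 0.998, 0.004, 0.002]
force: [-0.1, 0.5, -3.0]
finger_gap: 0.144
```

```bash
python3 go.py -10 77 183 75
```

```text
t 6.1333 fence pos [-10.   82.5] 0.1836 F [-0.1  0.5 -3. ]
lin mm [-1.4 -5.3  0.5] rot deg [ 0.49  0.19 -0.31] q [-0.07  0.53  1.92  0.01  0.69 -1.52]
after-rot lin mm [-1.4 -5.3  0.6]
```

drive_tool(
  linear=[
    [-0.4, -1.5, 0],
    [-0.4, -1.5, 0],
    [-0.3, -1, 0],
    [0, 0, 0],
  ],
  rot=[
    [0, 0, 0],
    [0, 0, 0],
    [0, 0, 0],
    [0, 0, 0],
  ],
  hand=[8, 8, 8, 8],
)

```text
t: 6.47
tcp_pos: [0.4667, 0.0768, 0.1836]
tool_rot: [0.063, 0.998, 0.005, 0.002]
force: [-0.3, 2.3, -2.0]
finger_gap: 0.146
```

drive_tool(
  linear=[
    [-0.3, -1, 0],
    [-0.3, -1, 0],
    [0, 0, 0],
  ],
  rot=[
    [0, 0, 0],
    [0, 0, 0],
    [0, 0, 0],
  ],
  hand=[8, 8, 8],
)

```text
t: 6.72
tcp_pos: [0.467, 0.0746, 0.1836]
tool_rot: [0.063, 0.998, 0.005, 0.002]
force: [-0.8, 1.5, -2.0]
finger_gap: 0.148
```

drive_tool(
  linear=[
    [-0.3, -1, 0],
    [-0.3, -1, 0],
  ],
  rot=[
    [0, 0, 0],
    [0, 0, 0],
  ],
  hand=[8, 8],
)

```text
t: 6.88
tcp_pos: [0.4673, 0.0725, 0.1836]
tool_rot: [0.063, 0.998, 0.005, 0.002]
force: [0.0, 3.0, -2.1]
finger_gap: 0.144
```

drive_tool(
  linear=[
    [-0.3, -1, 0],
    [-0.3, -1, 0],
  ],
  rot=[
    [0, 0, 0],
    [0, 0, 0],
  ],
  hand=[8, 8],
)

```text
t: 7.05
tcp_pos: [0.4676, 0.0705, 0.1835]
tool_rot: [0.063, 0.998, 0.005, 0.002]
force: [-0.4, 7.2, -1.5]
finger_gap: 0.147
```

drive_tool(
  linear=[
    [-0.3, -1, 0],
    [-0.3, -1, 0],
  ],
  rot=[
    [0, 0, 0],
    [0, 0, 0],
  ],
  hand=[8, 8],
)

```text
t: 7.22
tcp_pos: [0.4675, 0.0702, 0.1835]
tool_rot: [0.065, 0.998, 0.007, 0.001]
force: [-0.2, 8.7, -1.2]
finger_gap: 0.144
```

drive_tool(
  linear=[
    [-0.5, -1.9, 0],
    [-0.5, -1.9, 0],
    [-0.5, -1.9, 0],
  ],
  rot=[
    [0, 0, 0],
    [0, 0, 0],
    [0, 0, 0],
  ],
  hand=[8, 8, 8],
)

```text
t: 7.47
tcp_pos: [0.4676, 0.0692, 0.1836]
tool_rot: [0.067, 0.998, 0.012, 0.001]
force: [0.9, 11.9, -1.9]
finger_gap: 0.148
```

```bash
python3 go.py -10 72 183 0; python3 - <<'E'
from h import *
a=snap('top','g1.png'); b=snap('side','g2.png')
c=[cv2.resize(x,None,fx=4,fy=4,interpolation=cv2.INTER_CUBIC) for x in (a[165:255,240:340],b[165:265,255:355])]
c[0]=cv2.copyMakeBorder(c[0],0,40,0,0,0); cv2.imwrite('pics/g.png',np.hstack(c))
E
```

```text
t 7.4667 fence pos [-10.1  70.9] 0.1836 F [ 0.9 11.9 -1.9]
lin mm [0.2 1.1 0.6] rot deg [ 1.21 -0.94 74.2 ] q [-0.1   0.53  1.92  0.04  0.69 -1.57]
after-rot lin mm [1.1 0.1 0.6]
```

View pics/g.png

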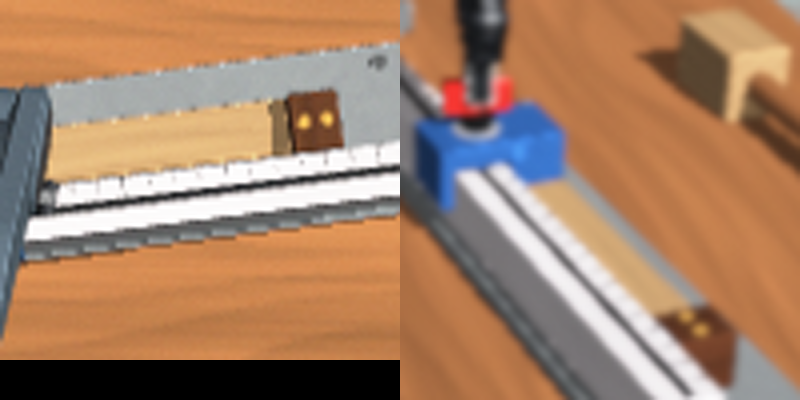

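Contact is confirmed: the rail meets the block at crop (288,125), and the force rises to 12 N while the motion stalls. I'll tighten while keeping a light push on.

drive_tool(
  linear=[
    [-0.5, -1.9, 0],
    [-0.8, -1.8, 0],
    [-1, -1.7, 0],
    [-1.2, -1.6, 0],
    [-1.4, -1.4, 0],
    [-1.5, -1.2, 0],
    [-1.7, -1, 0],
    [-1.7, -0.8, 0],
    [-0.8, -0.3, 0],
    [0, 0, 0],
  ],
  rot=[
    [0, 0, 7],
    [0, 0, 7],
    [0, 0, 7],
    [0, 0, 7],
    [0, 0, 7],
    [0, 0, 7],
    [0, 0, 7],
    [0, 0, 7],
    [0, 0, 7],
    [0, 0, 7],
  ],
  hand=[8, 8, 8, 8, 8, 8, 8, 8, 8, 8],
  force=80,
)

```text
t: 8.4
tcp_pos: [0.4669, 0.0668, 0.1836]
tool_rot: [0.638, 0.769, 0.018, -0.015]
force: [-0.1, 0.9, -2.5]
finger_gap: 0.139
```

```bash
python3 go.py -10 72 183 0; python3 -c "
from h import *
print(manip.sense()['ft_torque'])"
```

```text
t 8.4 fence pos [-11.1  68.6] 0.1836 F [-0.1  0.9 -2.5]
lin mm [3.4 1.3 0.7] rot deg [ 0.45 -2.7   2.55] q [-0.12  0.53  1.93  0.07  0.7  -0.36]
after-rot lin mm [3.4 1.1 0.6]
[-0.67418321  0.02677423  0.21793168]
```

drive_tool(
  linear=[
    [0, 0, 0],
    [0, 0, 0],
    [0, 0, 0],
  ],
  rot=[
    [0, 0, 4],
    [0, 0, 4],
    [0, 0, 5],
  ],
  hand=[8, 8, 8],
)

```text
t: 8.65
tcp_pos: [0.4668, 0.067, 0.1837]
tool_rot: [0.718, 0.696, 0.015, -0.015]
force: [0.7, 7.8, -2.8]
finger_gap: 0.142
```

```bash
python3 go.py -10 72 183 0; python3 -c "
from h import *
print(manip.sense()['ft_torque'])"
```

```text
t 8.65 fence pos [-11.2  68.9] 0.1837 F [ 0.7  7.8 -2.8]
lin mm [3.3 0.6 0.9] rot deg [ 0.18 -2.44 -9.88] q [-0.12  0.53  1.93  0.07  0.69 -0.14]
after-rot lin mm [3.1 1.2 0.7]
[ 0.84824095 -0.28177403  3.05252837]
```

drive_tool(
  linear=[
    [0, 0, 0],
    [0, 0, 0],
    [0, 0, 0],
    [0, 0, 0],
    [0, 0, -10],
    [0, 0, -30],
    [0, 0, -35],
    [0, 0, -35],
    [0, 0, -35],
    [30, 0, 0],
    [40, 0, 0],
    [40, 0, 0],
    [40, 0, 0],
    [40, 0, 0],
    [40, 0, 0],
    [40, 0, 0],
    [40, 0, 0],
  ],
  rot=[
    [0, 0, 0],
    [0, 0, 0],
    [0, 0, 0],
    [0, 0, 0],
    [0, 0, 0],
    [0, 0, 0],
    [0, 0, 0],
    [0, 0, 0],
    [0, 0, 0],
    [0, 0, 0],
    [0, 0, 0],
    [0, 0, 0],
    [0, 0, 0],
    [0, 0, 0],
    [0, 0, 0],
    [0, 0, 0],
    [0, 0, 0],
  ],
  hand=[45, 45, 45, 45, 45, 45, 45, 45, 45, 45, 45, 45, 45, 45, 45, 45, 45],
)

```text
t: 10.07
tcp_pos: [0.4853, 0.3697, 0.3559]
tool_rot: [0.726, 0.688, 0.021, -0.009]
force: [1.6, 0.6, 0.8]
finger_gap: 0.526
```

```bash
python3 - <<'E'
from pose import *
a=snap('top','h1.png'); b=snap('side','h2.png')
cv2.imwrite('pics/h.png',cv2.resize(a[168:248,158:358],None,fx=4,fy=4,interpolation=cv2.INTER_CUBIC))
cv2.imwrite('pics/i.png',cv2.resize(b[155:290,230:370],None,fx=4.4,fy=4.4,interpolation=cv2.INTER_CUBIC))
E
```

```text
(no output)
```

View pics/h.png

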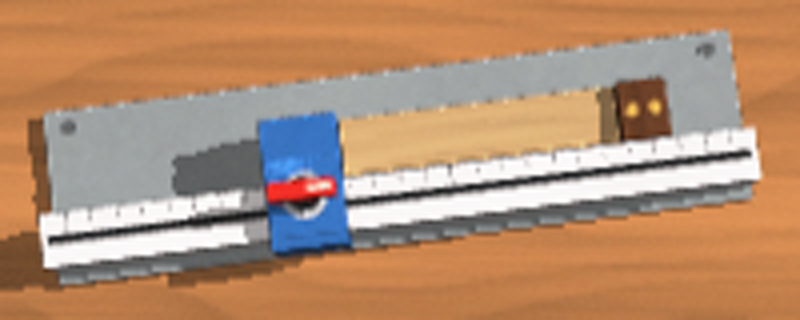

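View pics/i.png

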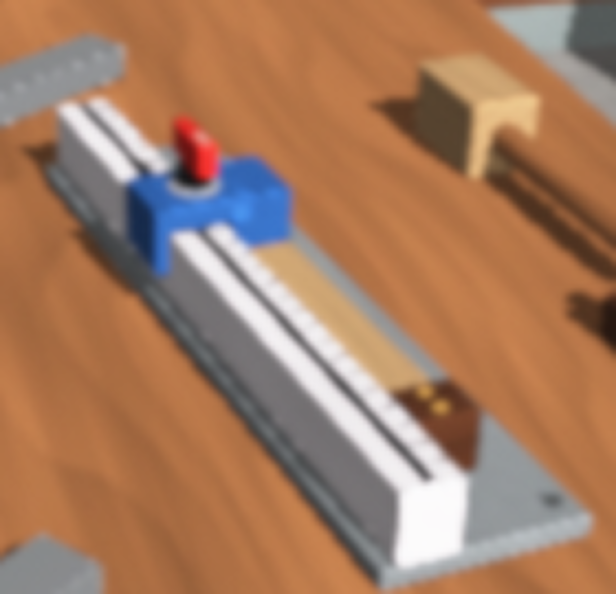

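```bash
python3 - <<'E'
from pose import *
for f,z in(('a',.12),('h1',.12)):
    im=cv2.imread(f'pics/{f}.png').astype(int); B,G,Rr=im[...,0],im[...,1],im[...,2]
    m=((Rr>140)&(G<90)&(B<90)); 
    m=m.astype(np.uint8); m[:,:150]=0; m[:,350:]=0; m[:170]=0; m[260:]=0
    m=cv2.morphologyEx(m,cv2.MORPH_CLOSE,np.ones((3,3))); 
    v,u=np.nonzero(m); q=np.array([inv(p,onz('top',(a,b),z)) for a,b in zip(u,v)])
    d=np.linalg.svd(q-q.mean(0))[2][0]; print(f,len(q),'centre',q.mean(0).round(1),'angle from bar deg',np.degrees(np.arctan2(-d[0]*np.sign(d[1]),abs(d[1]))).round(1), 'ends y',q[:,1].min(),q[:,1].max())
h=cv2.imread('pics/h1.png')
for x in range(300,318): print(x,h[194,x][::-1],h[197,x][::-1])
g=lambda a,b,z:inv(p,onz('top',(158+(a+.5)/4-.5,168+(b+.5)/4-.5),z))
print(g(613,82,.06),g(615,88,.045),g(337,113,.086))
E
```

```text
a 67 centre [-12.2 211.4] angle from bar deg -0.5 ends y 181.4334733615689 235.2367379238596
h1 54 centre [-12.6  79.1] angle from bar deg -4.3 ends y 49.6028157797124 98.5904701707453
300 [223 177 120] [217 172 117]
301 [223 177 122] [217 172 118]
302 [222 178 122] [217 172 118]
303 [221 177 121] [220 174 120]
304 [220 174 120] [220 175 120]
305 [221 177 123] [219 174 117]
306 [221 176 119] [219 173 119]
307 [218 173 117] [213 167 114]
308 [130 103  71] [129 103  71]
309 [130 103  71] [129 102  72]
310 [133 106  74] [130 102  72]
311 [158 126  86] [126 101  68]
312 [50 29 19] [57 42 29]
313 [117  71  44] [91 55 33]
314 [129  83  46] [110  67  41]
315 [210 154  75] [135  88  50]
316 [224 170  81] [129  85  46]
317 [147 101  55] [99 59 37]
[  49.98998791 -174.32531457] [  47.54858926 -176.79907083] [47.74436732 42.58829827]
```

```bash
python3 - <<'E'
from pose import *
out=[]
for f,cy in(('a',206.3),('h1',72)):
    im=cv2.imread(f'pics/{f}.png'); c=proj('top',w(p,(-12,cy,126)))[0]; x0,y0=int(c[0])-14,int(c[1])-14
    o=cv2.resize(im[y0:y0+28,x0:x0+28],None,fx=14,fy=14,interpolation=cv2.INTER_NEAREST)
    q=proj('top',w(p,[(-19,cy-26,126),(-5,cy-26,126),(-5,cy+26,126),(-19,cy+26,126)]))
    cv2.polylines(o,[(((q-[x0,y0])+.5)*14).astype(int)],True,(0,255,0),1); out.append(o)
cv2.imwrite('pics/j.png',np.hstack(out))
E
```

```text
(no output)
```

View pics/j.png

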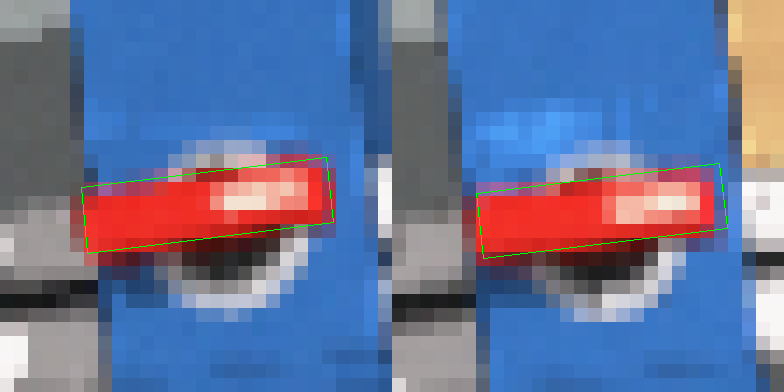

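The wing matches the zero-angle outline and the starting tight view. The shaded rail top (columns 308–311) runs straight into the block at 312, and there is no grey bed between them. Nothing is touching, so I'm handing in.

```bash
python3 -c "
from station import manip,order
print(manip.sense()['t']); print(order.sign_off())"
```

```text
10.1667
the job is handed in; nothing more can be done
None
```

The stop is set to the sample and clamped again, and the job was handed in at about 10.2 s of the 38 s allowed.

I gripped the red wing and turned it about 75° to loosen the clamp. I then slid the stop along with the wing until the sample met the end block: motion stalled and the force rose to 12 N. I kept a light push on while turning the knob back to the end of its turn (about 3 N m at the wrist), then let go and backed away.

**What the last checks showed:**
- **Fit:** The pictures show the sample flat along the fence, touching both the block and the stop. The measured distance from stop to block is about 218 mm against the sample's 220 mm, which is within measuring error.
- **Knob:** The wing lies along the bar and matches both the zero-angle outline and its starting tight position.
- **Plane, mallet and glue bottle:** The arm went nowhere near them, but I did not check them again afterwards.

**What disagreed:**
- **Knob angle:** A rough colour-based measurement gave −4.3°, which is past the tight end and so impossible. I put that down to pixel noise and trusted the outline overlay.
- **Stopping position:** The gripper stopped about 7 mm further along than I predicted from the first pictures. The final pictures account for most of that difference.

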